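Lock the indexing spindle

TASK

Lock the indexing spindle on the bench: push on the disc's upright pins to turn the slotted disc until its slot lines up with the bar, then push the bar by its upright end plate through the disc until its nose is fully home in the keeper on the other side. Only push, never lift the bar, and leave the bolt, the tape roll and the nut plate lying beside the lock alone.

Things in the scene. Friction and masses are not known exactly. Their poses are not given: they have to be found in the camera images.
- lock_base: Aluminium base of the spindle lock, fixed to the bench, plate 10 mm thick, 100 mm wide at the disc, 64 mm elsewhere, y -159 to +91 mm. Origin on the bench right below the disc's axis; +y is the way the bar is pushed. Bar guide on the -y side: open-topped channel 15 mm wide, y -150 to -48 mm, floor 15 mm and wall tops 27 mm above the bench.
- keeper_end (a point): Middle of the keeper's inner end face, 21 mm above the bench, 68 mm along the base's +y; same axes as the base. The keeper is a closed aluminium socket with its mouth towards the disc, 20 mm deep, 17 mm wide inside, outside top 35 mm above the bench. The bar is home when its nose tip is at this face.
- lock_disc (a joint): Angle (rad) of the round steel disc, 84 mm across, vertical axis, top 30 mm above the bench; positive is anticlockwise from above. An 18 mm slot with a dark floor runs right across it; at 0 and at +-pi the slot is in line with the bar. It turns either way with a light drag (0.06 N m) and stays where left.
- disc_slot (a point): Centre of the disc's top face, 30 mm above the base's origin; y axis along the slot. Two upright pins 12 mm thick stand on the disc at x = +30 and -30 mm of this point (square to the slot; base +x and -x side at angle 0) and rise to 64 mm above the bench.
- bar: Loose dark steel bar 12 x 136 x 12 mm, about 0.3 kg, lying in the guide. Origin at the middle of its underside, 15 mm above the bench; +y to the tapered nose (tip at +68 mm), tail at -68 mm. Fully home, its origin is at y = 0 of the base; it starts about 118 to 128 mm short of that. It slides with 1 to 4 N.
- push_plate (a point): Middle of the rear face (the one to push, towards the bar's +y) of the upright plate at the bar's tail: bar y -68 mm. The plate is 36 mm wide, 8 mm thick, and spans 29 to 57 mm above the bench, passing above the guide walls; this point is at 43 mm. Same axes as the bar.
- bolt_1: Loose steel hex bolt, 42 x 18 x 16 mm, lying on the robot's side of the lock; leave it alone. Origin under its centre.
- tape_small: Loose narrow roll of amber tape, 66 mm across, 8 mm high, lying flat on the robot's side of the lock; leave it alone. Origin under its centre.
- nut_plate: Loose small steel nut plate, 14 x 40 x 8 mm, lying on the robot's side of the guide; leave it alone. Origin under its centre.
Things that resemble listed ones, but are neither listed nor needed, are in the scene too. Several things have the shape of the bar; the one meant has the colours described above.

How it is judged:
On the way, in this order (a step that is already met when the one before it is completed fails the run):
1. the disc's slot is lined up with the bar (angle between the y axis of disc_slot and the y axis of lock_base, either way round below 0.12 rad), for 0.2 s.
2. the bar's nose has passed right through the disc (y of bar in the frame of lock_base above -0.022 m), for 0.1 s.
At the end, for the whole second after the job is handed in: The bar lies level through the disc's slot with its nose within 5 mm of the keeper's end face, the slot within 0.12 rad of the bar's line, everything at rest (y of bar in the frame of lock_base above -0.005 m and x of bar in the frame of lock_base between -0.005 and 0.005 m and height (world z) of bar below 0.019 m and angle between bar's own z axis and vertical below 0.06 rad and angle between the y axis of disc_slot and the y axis of lock_base, either way round below 0.12 rad and linear speed of bar below 0.01 m/s and velocity of joint lock_disc between -0.05 and 0.05 rad/s); the robot touches nothing.
It fails at once if the bar was lifted (more than 15 mm) or tipped up (height (world z) of bar above 0.03 m or angle between bar's own z axis and vertical above 0.25 rad).
It fails at once if the bolt, tape roll or nut plate was moved more than 15 mm (distance of any of bolt_1, tape_small, nut_plate from where it was at the start of the episode above 0.015 m).
It also fails if it takes over 48 s, if anything falls off the work surface, if the arm or the gripper's body presses on something with over 40 N, if the wrist force passes 120 N, or if a joint passes its speed limit or range.

ROBOT

A 6-joint arm with a two-finger parallel gripper is mounted at the origin on a cart in front of the work surface, level with it; the furniture and walls round the work are solid. World frame = base frame: x ahead of the robot, y to its left, z up, the work surface at z = 0. Lengths are in m, angles in rad, forces in N, time in s.
With the tool pointing down it reaches from about 0.375 to 0.75 m from the base axis. Payload 9 kg.
Tool frame: the origin (TCP) lies between the finger pads; the fingertips stand 14 mm ahead of it and the grasp point (between the pads) lies 5 mm behind it (bot.finger_overhang is the distance from the TCP to the fingertips, in m); x points along the fingers, y is the direction in which the jaws open and shut, and the axes are right-handed (so a half turn about x gives the same grasp; the last joint's range is limited). The gripper opens to 85 mm and grips with 20 to 120 N. Pads are 22 mm wide; open, the fingers measure 114 mm over their backs; the gripper's body (76 mm by 85 mm) begins 54 mm behind the grasp point. The pads swing forward as they close: fully open they stand 13 mm farther back than shut.
Start: joints at [1.105, 0.104, 0.097, 1.564, 0, 1.353], TCP at [0.147, 0.582, 0.245] pointing down, gripper open.
Joint ranges: [-2.99, 2.99], [-0.84, 1.86], [-1.1, 1.16], [-1.84, 2.11], [-1.51, 1.56], [-3.14, 3.14]. Speed limits (rad/s): [2.22, 2.22, 2.57, 3.14, 3.14, 3.14].

INTERFACE

Orientations are given as a unit quaternion [w, x, y, z].
In Python, from bench import readout, imaging, bot gives the robot as it stands.
- The arm moves only by the tool apply_moves, never from a script. Its argument "moves" is a list of rows, each a list of 3 entries, a list of its own where there are three numbers: the shift along the tool's x, y, z in mm, then the turn, a rotation vector about the tool's x, y, z in rad, then the opening, from 0 (shut) to 1 (fully open). A call has 1 to 20 rows; each row is the pose to reach, as a shift and turn from the pose commanded when the call began, along the tool's axes at that moment; what a row does not reach only later rows make up. A row lasts 1/8 s, in which the tool goes at most 62.5 mm and 10.7 degrees, less where a joint would pass 70% of its speed; a pose out of reach is approached as far as the arm can. A call with a gripper value outside its range is refused whole. The fingers move at their own pace and stop on an object; the grip force is fixed at half the most. Time passes only in rows, so rows that repeat a pose let the fingers close. It gives the time, the measured TCP pose, the force and the opening at its end, in the units of the state.
- readout.read_state(): the state, without advancing time (a new reading comes with each control period).
- imaging.camera(name): name is "scene" or "side" or "wrist"; returns a dict with "color" (400x640x3 uint8, red, green, blue), "vfov" (degrees; the focal length in pixels is half the picture's height over the tangent of half this angle, whatever the lens; pixels are square), "cx", "cy" (the principal point, pixels), "R" (3x3) and "t" (3): a world point X has camera coordinates R X + t. Camera axes: x right, y down, z forward; pixel columns grow to the right and rows downward; lengths in m; the calibration is good to about 2 mm. A picture is of the moment at which its call begins. There is no depth.
- bot.job_done(): hands the job in, once; it reports no verdict.
The state is a dict: "clock": time; "joint_positions": joint angles; "dq": joint speeds; "joint_efforts": joint torques, N m; "ee_pos": TCP position; "eef_rot": TCP orientation; "ft_force": force on the tool from outside, world axes, zero at the start; "ft_torque": the same for the moment, N m; "finger_gap": finger opening in m.
Only numpy, scipy, OpenCV 4.12 (cv2) and the standard library are available. Lean on these libraries where they do the work, as an engineer would, in place of code of your own. Each camera call takes 0.05 s, during which the arm holds its last target.

## Working session

There is one attempt and no reset: what is moved stays moved. The work goes in short steps, Python scripts to look and compute and a tool call to move; the robot and the scene stay as the last step left them, time stands still between calls to the robot, and variables do not carry over. Pictures are saved under pics/ and viewed, and the job is handed in when it is done.

Besides the shell and the picture viewer there is one more tool, called after "Call:" in YAML: its name, and indented under it one key for each argument. apply_moves: Moves the arm, as the interface text tells. Its arguments: {"type":"object","properties":{"moves":{"type":"array"}},"required":["moves"]}

```bash
ls; mkdir -p pics; cat > h.py <<'E'
import numpy as np,cv2
from bench import readout,imaging,bot
def snap(n,f):
    c=imaging.camera(n); np.savez('pics/'+f+'.npz',**{k:np.array(v) for k,v in c.items()})
    cv2.imwrite('pics/'+f+'.png',c['color'][:,:,::-1]); return c
def ld(f): return np.load('pics/'+f+'.npz')
def foc(c): return 200/np.tan(np.radians(float(c['vfov']))/2)
def pz(c,u,v,z):
    f=foc(c); d=c['R'].T@np.array([(u-c['cx'])/f,(v-c['cy'])/f,1]); o=-c['R'].T@c['t']
    return o+d*(z-o[2])/d[2]
def pr(c,X):
    p=c['R']@np.array(X)+c['t']; return p[:2]/p[2]*foc(c)+[float(c['cx']),float(c['cy'])]
def crop(f,u0,v0,u1,v1,s,o):
    im=cv2.imread('pics/'+f+'.png')[v0:v1,u0:u1]; cv2.imwrite('pics/'+o+'.png',cv2.resize(im,None,fx=s,fy=s,interpolation=cv2.INTER_CUBIC))
E
python3 - <<'E'
from h import *
for n in('scene','side','wrist'):
    c=snap(n,n+'0'); print(n,c['vfov'],-c['R'].T@c['t'])
print(readout.read_state())
E
```

```text
pics
scene 43.934900185513776 [ 0.17244766 -0.73481419  0.88078756]
side 48.20418996874483 [0.47036917 0.67221047 0.54408463]
wrist 71.21745285807401 [0.07724474 0.60012139 0.37205567]
{'clock': 0.15, 'joint_positions': array([ 1.10532067e+00,  1.04555154e-01,  9.66778899e-02,  1.56394016e+00,
       -4.09618809e-05,  1.35308171e+00]), 'dq': array([-0.00107324, -0.00169803,  0.00215066, -0.00066427, -0.00077171,
        0.00036398]), 'joint_efforts': array([ 4.55796500e-03, -5.57357955e+01,  5.04005599e+01,  1.25913473e-02,
       -2.44574958e-04, -3.89623224e-06]), 'ee_pos': array([0.14703756, 0.58144889, 0.24472155]), 'eef_rot': array([ 0.70158057,  0.08702785,  0.70179515, -0.08771787]), 'ft_force': array([ 0.56501861,  0.67988392, -0.33468147]), 'ft_torque': array([-0.00290186, -0.01176539,  0.00039537]), 'finger_gap': 0.085730012961022}
```

View pics/scene0.png

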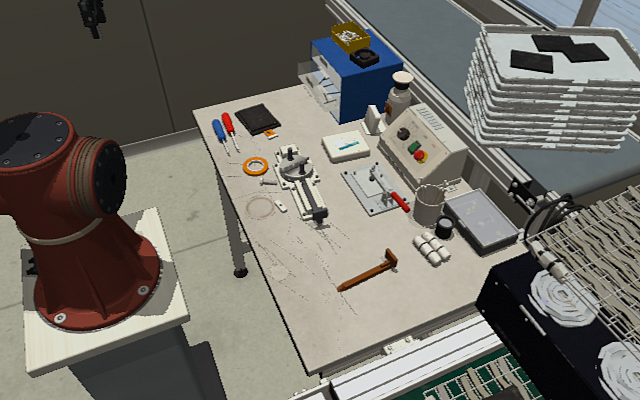

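View pics/side0.png

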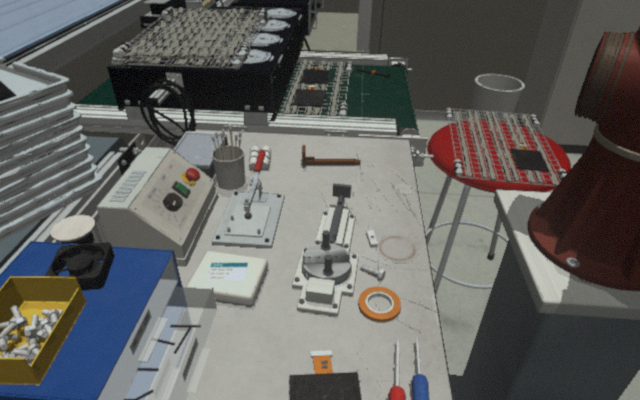

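View pics/wrist0.png

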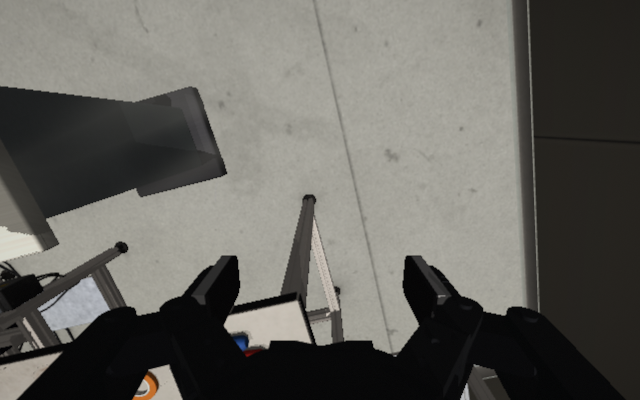

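```bash
python3 - <<'E'
from h import *
crop('scene0',235,135,340,230,7,'s0c')
crop('side0',280,175,420,325,4,'d0c')
E
```

```text
(no output)
```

View pics/s0c.png

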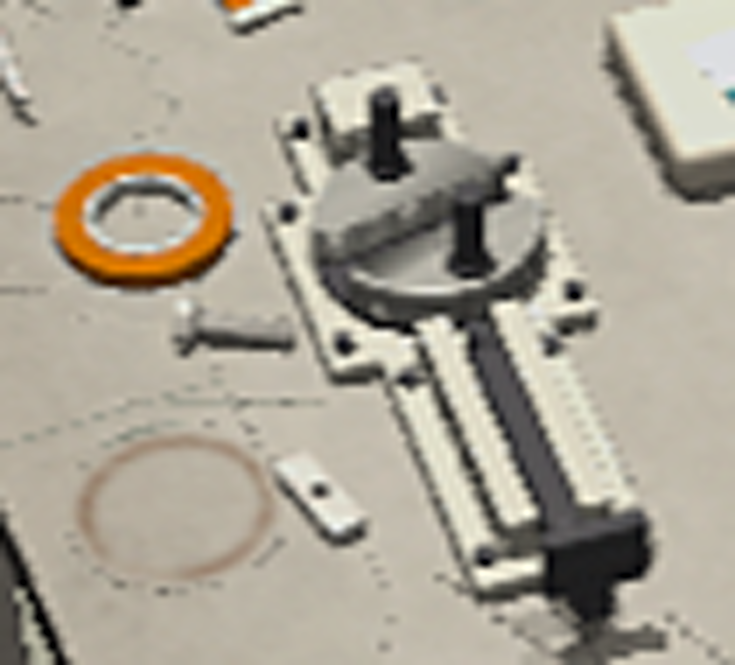

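View pics/d0c.png

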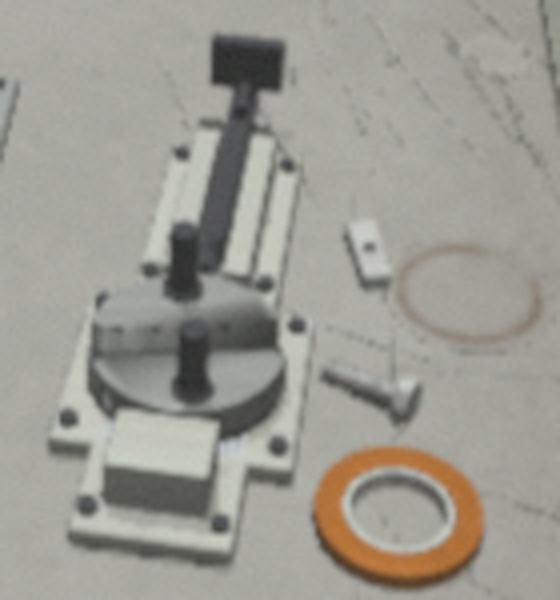

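```bash
cat > fit.py <<'E'
from h import *
from scipy.optimize import least_squares
s=ld('scene0'); d=ld('side0')
S=lambda u,v:(235+u/7-.5+.07,135+v/7-.4); D=lambda u,v:(280+u/4-.4,175+v/4-.4)
def rot(a): return np.array([[np.cos(a),-np.sin(a)],[np.sin(a),np.cos(a)]])
# base pts (cam,px,xyz)
B=[(d,D(72,537),(32,91,10)),(d,D(233,552),(-32,91,10)),(d,D(50,442),(50,None,0)),
   (s,S(478,590),(-32,-159,5))]
B=[b for b in B if b[2][1] is not None]
P=[(d,D(183,230),1),(d,D(195,328),-1),(s,S(468,195),1),(s,S(385,95),-1)]
def mod(p):
    x,y,a,ph=p; r=[]
    for c,px,q in B: r.append((pr(c,[*(rot(a)@np.array(q[:2])/1e3+[x,y]),q[2]/1e3])-px))
    for c,px,sg in P: r.append((pr(c,[*(rot(a+ph)@np.array([.03*sg,0])+[x,y]),.064])-px))
    return np.array(r)
for ph in(1.2,-1.5): 
  f=least_squares(lambda p:mod(p).ravel(),[.5,.15,0,ph],loss='soft_l1'); print(f.x,f.cost); 
  if ph==1.2 or f.cost<best.cost: best=f
print(mod(best.x).round(1)); x,y,a,ph=best.x
np.save('base.npy',best.x)
for c,px in((d,D(248,62)),(s,S(600,550))):
    print('plate',rot(a).T@(pz(c,*px,.043)[:2]-[x,y]))
for n,c,px,z in(('bolt',s,S(235,330),.008),('tape',s,S(143,217),.008),('nut',s,S(320,492),.008)): print(n,pz(c,*px,z),rot(a).T@(pz(c,*px,z)[:2]-[x,y]))
for n,c in(('scene0',s),('side0',d)):
    im=cv2.imread('pics/'+n+'.png'); o=(235,135) if c is s else (270,165); im=im[o[1]:o[1]+160,o[0]:o[0]+140]
    im=cv2.resize(im,None,fx=4,fy=4)
    def pl(pts,z,col,A=a):
        q=np.array([pr(c,[*(rot(A)@np.array(t)/1e3+[x,y]),z/1e3])-o for t in pts]); cv2.polylines(im,[(q*4+2).astype(int)],True,col,1)
    pl([(32,91),(-32,91),(-32,-159),(32,-159)],10,(0,0,255))
    pl([(7.5,-48),(-7.5,-48),(-7.5,-150),(7.5,-150)],27,(0,255,0))
    th=np.linspace(0,6.28,40); pl(np.c_[42*np.cos(th),42*np.sin(th)],30,(255,0,0))
    pl([(9,41),(-9,41),(-9,-41),(9,-41)],30,(255,0,255),a+ph)
    cv2.imwrite('pics/ov_'+n+'.png',im)
E
python3 fit.py
```

```text
[ 0.49836636  0.12795061 -0.07844247 -1.3503914 ] 2.051844549568915
[ 0.49836636  0.12795061 -0.07844246 -1.35039141] 2.051844549568899
[[-0.8 -1.5]
 [ 0.5  0.3]
 [ 0.5  0.6]
 [ 0.3  0.2]
 [ 0.   0.4]
 [-0.  -0.8]
 [-0.4 -0.3]]
plate [-0.0017149 -0.1881422]
plate [ 0.00024021 -0.18493581]
bolt [0.42064434 0.11985147 0.008     ] [-0.07684836 -0.01416469]
tape [0.40984363 0.18897546 0.008     ] [-0.09303255  0.05390038]
nut [0.42036171 0.03431303 0.008     ] [-0.07042715 -0.09946225]
```

View pics/ov_scene0.png

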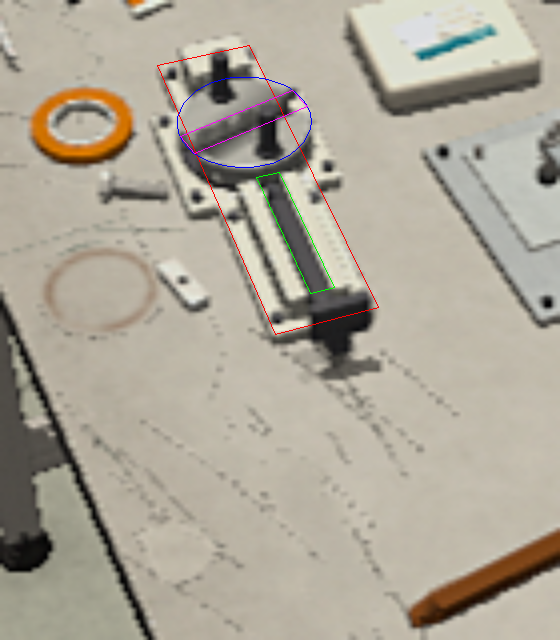

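View pics/ov_side0.png

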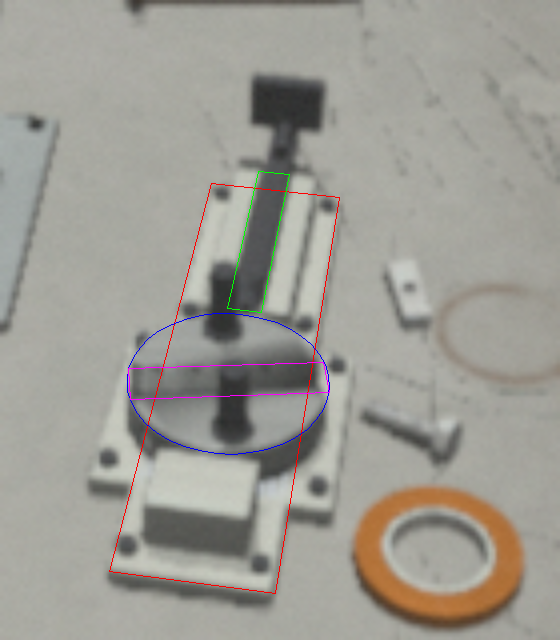

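```bash
cat >> h.py <<'E'
from scipy.spatial.transform import Rotation as Rn
def tool():
    s=readout.read_state(); q=s['eef_rot']; return np.array(s['ee_pos']),Rn.from_quat([q[1],q[2],q[3],q[0]]).as_matrix(),s
E
python3 - <<'E'
from h import *
p,R,s=tool(); print(R.round(3)); c=ld('wrist0'); o=-c['R'].T@c['t']
print('cam in tool',R.T@(o-p)); print('cam axes in tool',(c['R']@R).round(3)); print(bot.finger_overhang)
for t in [(.42,.1),(.40,.12),(.45,.08)]: print(R.T@(np.array([*t,.245])-p)*1e3)
E
```

```text
[[-0.     0.245  0.969]
 [-0.001  0.969 -0.245]
 [-1.    -0.001 -0.   ]]
cam in tool [-0.127322    0.00085867 -0.07226375]
cam axes in tool [[ 0.001  1.    -0.   ]
 [-0.287  0.001  0.958]
 [ 0.958 -0.001  0.287]]
0.014
[ 5.45958740e-02 -3.99807781e+02  3.82694836e+02]
[ 4.44132052e-02 -3.85323187e+02  3.58400878e+02]
[ 6.05614035e-02 -4.11840038e+02  4.16683434e+02]
```

Call:
apply_moves:
  moves:
    - [[0,-388,513],[0,0,0],0]
    - [[0,-388,513],[0,0,0],0]
    - [[0,-388,513],[0,0,0],0]
    - [[0,-388,513],[0,0,0],0]
    - [[0,-388,513],[0,0,0],0]
    - [[0,-388,513],[0,0,0],0]
    - [[0,-388,513],[0,0,0],0]
    - [[0,-388,513],[0,0,0],0]
    - [[0,-388,513],[0,0,0],0]
    - [[0,-388,513],[0,0,0],0]
    - [[0,-388,513],[0,0,0],0]
    - [[0,-388,513],[0,0,0],0]
    - [[0,-388,513],[0,0,0],0]
    - [[0,-388,513],[0,0,0],0]
    - [[0,-388,513],[0,0,0],0]

```text
clock: 2.02
ee_pos: [0.549, 0.0806, 0.2456]
eef_rot: [0.702, 0.087, 0.702, -0.087]
ft_force: [0.3, 0.5, 0.2]
finger_gap: 0.0002
```

```bash
python3 - <<'E'
from h import *
snap('wrist','w1'); crop('w1',120,0,520,300,2,'w1c')
E
```

```text
(no output)
```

View pics/w1c.png

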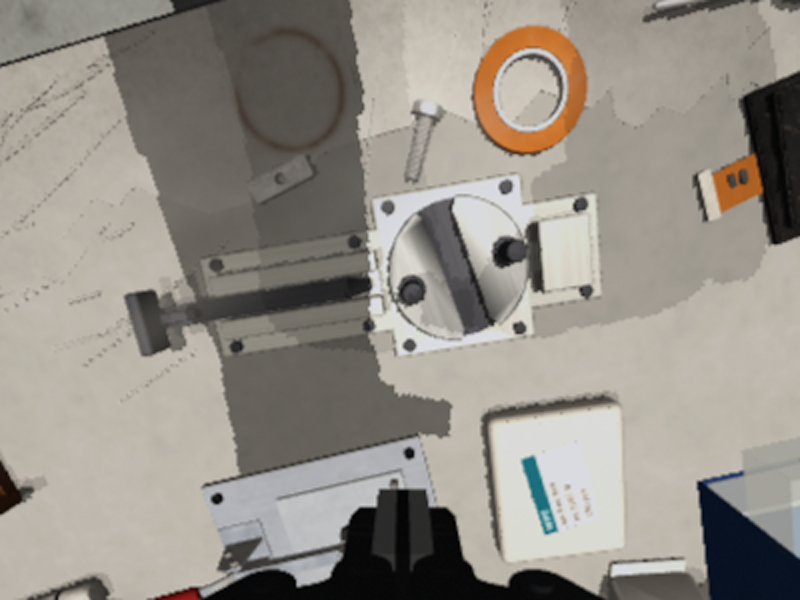

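```bash
python3 - <<'E'
from h import *
crop('w1',290,75,430,185,5.7,'w1d'); crop('w1',175,100,330,190,5,'w1e')
E
```

```text
(no output)
```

View pics/w1d.png

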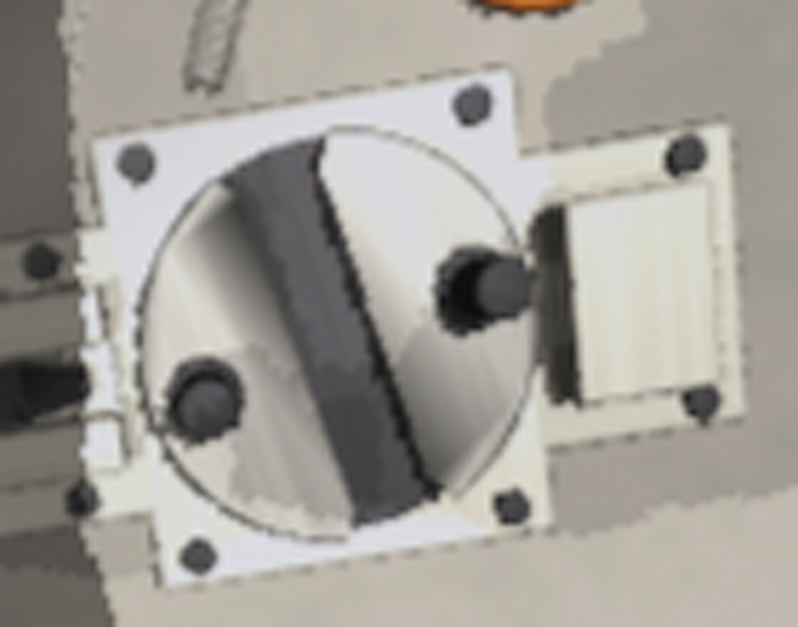

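View pics/w1e.png

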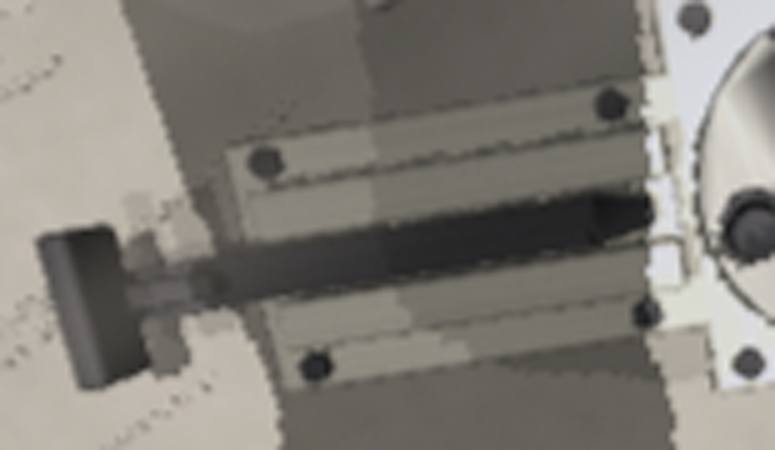

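```bash
cat > fit2.py <<'E'
from h import *
from scipy.optimize import least_squares
w=ld('w1')
A=lambda u,v:np.array([290+u/5.7-.4,75+v/5.7-.4]); E=lambda u,v:np.array([175+u/5-.4,100+v/5-.4])
def rot(a): return np.array([[np.cos(a),-np.sin(a)],[np.sin(a),np.cos(a)]])
B=[(A(730,125),-32,91),(A(745,415),32,91),(E(228,150),-32,-159),(E(285,390),32,-159)]
W=[(A(93,140),-1,-1),(A(510,70),-1,1),(A(165,585),1,-1),(A(550,525),1,1)]
def mod(p):
    x,y,a,ph,hl=p; T=lambda X,Y,z,A=a:pr(w,[*(rot(A)@[X,Y]+[x,y]),z]); r=[]
    for q,X,Y in B: r.append(T(X/1e3,Y/1e3,.01)-q)
    for q,i,j in W: r.append(T(i*.05,j*hl,.01)-q)
    for q,i in((A(205,400),1),(A(505,287),-1)): r.append(T(i*.03,0,.064,a+ph)-q)
    return np.array(r)
f=least_squares(lambda p:mod(p).ravel(),[.5,.13,-.07,-1.3,.045]); print(f.x); print(mod(f.x).round(1))
x,y,a,ph,hl=f.x
for q,z in((E(38,238),.057),(E(82,388),.057),(E(640,212),.02)): print((rot(a).T@(pz(w,*q,z)[:2]-[x,y])*1e3).round(1))
s1=rot(a).T@(pz(w,*A((220+322)/2,(178+137)/2),.03)[:2]-[x,y]);s2=rot(a).T@(pz(w,*A((350+435)/2,(528+495)/2),.03)[:2]-[x,y]);print(s1,s2,'slot ang',np.arctan2(*(s1-s2)[::-1])-np.pi/2)
np.save('base.npy',f.x)
E
python3 fit2.py
```

```text
[ 0.49880236  0.12843726 -0.08821921 -1.37483046  0.0445006 ]
[[ 0.9 -1.6]
 [ 1.2  0.8]
 [-2.2 -0.9]
 [-0.9  1. ]
 [-0.2 -1.1]
 [-0.3 -1.3]
 [ 0.3  1.2]
 [ 0.3  1.1]
 [ 0.1  1. ]
 [ 0.6  0.8]]
[ -17.1 -186.8]
[  16.9 -186.9]
[  0.1 -56.6]
[-0.03805585 -0.00877942] [0.03666903 0.00698054] slot ang -4.504528796507806
```

Call:
apply_moves:
  moves:
    - [[60,-5,-40],[-0.18,0,0],0]
    - [[120,-5,-78],[-0.36,0,0],0]
    - [[140,-5,-78],[-0.36,0,0],0]
    - [[140,-5,-78],[-0.36,0,0],0]
    - [[140,-5,-78],[-0.36,0,0],0]
    - [[140,-5,-78],[-0.36,0,0],0]

```text
clock: 2.82
ee_pos: [0.4743, 0.0938, 0.1075]
eef_rot: [0.707, -0.04, 0.705, 0.039]
ft_force: [-0.6, 0.0, -0.3]
finger_gap: 0.0004
```

```bash
python3 - <<'E'
from h import *
p,R,s=tool(); print(R.round(3),p); b=np.load('base.npy'); c=np.array([*b[:2],0]); print('axis in tool',R.T@(c-p)*1e3, 'pin', R.T@(c+.03*np.array([np.cos(b[2]+b[3]),np.sin(b[2]+b[3]),0])-p)*1e3)
snap('side','d2'); crop('d2',270,150,430,290,5,'d2c')
E
```

```text
[[ 0.003 -0.112  0.994]
 [-0.     0.994  0.112]
 [-1.    -0.001  0.003]] [0.47426093 0.09381185 0.10746878]
axis in tool [107.54315266  31.72514738  27.90561942] pin [107.5582939    1.7254054   27.78212072]
```

View pics/d2c.png

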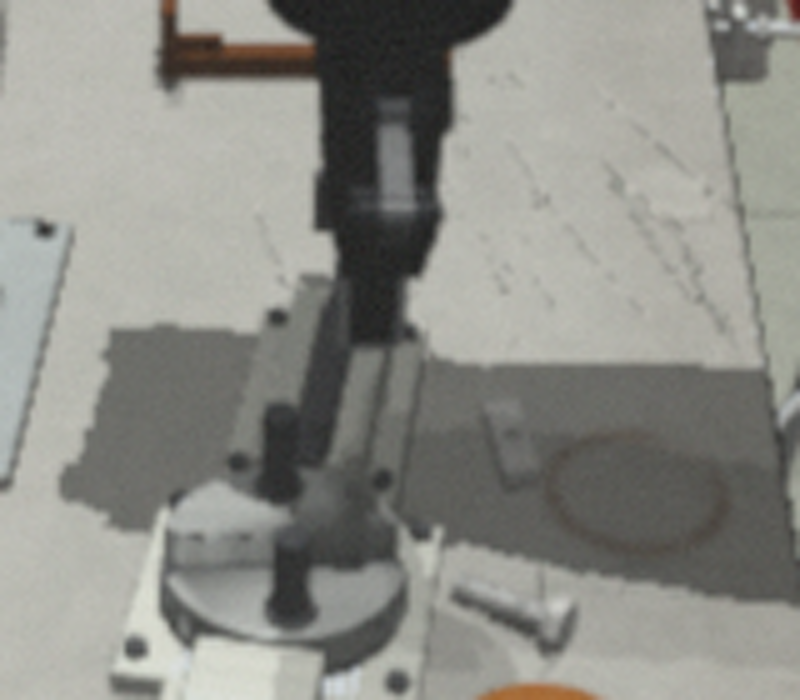

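Call:
apply_moves:
  moves:
    - [[30,0,0],[0,0,0],0]
    - [[54,0,0],[0,0,0],0]
    - [[54,0,0],[0,0,0],0]
    - [[54,0,5],[0,0,0],0]
    - [[54,0,8],[0,0,0],0]
    - [[54,0,8],[0,0,0],0]

```text
clock: 3.62
ee_pos: [0.4813, 0.0949, 0.0522]
eef_rot: [0.706, -0.04, 0.706, 0.04]
ft_force: [-0.4, 0.1, -0.5]
finger_gap: 0.0002
```

```bash
python3 - <<'E'
from h import *
p,R,s=tool(); b=np.load('base.npy'); c=np.array([*b[:2],0]); C=R.T@(c-p)*1e3; print(p,s['ft_force'],'axis in tool',C,'yaw',np.arctan2(R[1,2],R[0,2]),'goal',b[2]+np.pi/2)
X0=3.0 # advance to contact
cx,cy=C[2]-X0,C[1]
for th in np.arange(0,1.5,.1).tolist()+[1.37]:
    x=X0+cx-np.cos(th)*cx+np.sin(th)*cy; y=cy-np.sin(th)*cx-np.cos(th)*cy
    print(f'th {th:.2f} y {y:.1f} z {x:.1f}')
E
```

```text
[0.48127489 0.09488558 0.05215205] [-0.38681881  0.12454994 -0.529563  ] axis in tool [52.17514731 31.38498282 21.10688649] yaw 0.1121931802784728 goal 1.4825771204900442
th 0.00 y 0.0 z 3.0
th 0.10 y -1.7 z 6.2
th 0.20 y -3.0 z 9.6
th 0.30 y -3.9 z 13.1
th 0.40 y -4.6 z 16.7
th 0.50 y -4.8 z 20.3
th 0.60 y -4.7 z 23.9
th 0.70 y -4.3 z 27.5
th 0.80 y -3.5 z 31.0
th 0.90 y -2.3 z 34.4
th 1.00 y -0.8 z 37.7
th 1.10 y 1.0 z 40.9
th 1.20 y 3.1 z 43.8
th 1.30 y 5.5 z 46.5
th 1.40 y 8.2 z 49.0
th 1.37 y 7.4 z 48.2
```

Call:
apply_moves:
  moves:
    - [[0,0,3],[0,0,0],0]
    - [[0,-1.7,6.2],[-0.1,0,0],0]
    - [[0,-3,9.6],[-0.2,0,0],0]
    - [[0,-3.9,13.1],[-0.3,0,0],0]
    - [[0,-4.6,16.7],[-0.4,0,0],0]
    - [[0,-4.8,20.3],[-0.5,0,0],0]
    - [[0,-4.7,23.9],[-0.6,0,0],0]
    - [[0,-4.3,27.5],[-0.7,0,0],0]
    - [[0,-3.5,31],[-0.8,0,0],0]
    - [[0,-2.3,34.4],[-0.9,0,0],0]
    - [[0,-0.8,37.7],[-1.0,0,0],0]
    - [[0,1,40.9],[-1.1,0,0],0]
    - [[0,3.1,43.8],[-1.2,0,0],0]
    - [[0,5.5,46.5],[-1.3,0,0],0]
    - [[0,5.5,46.5],[-1.3,0,0],0]
    - [[0,5.5,46.5],[-1.3,0,0],0]

```text
clock: 5.62
ee_pos: [0.5261, 0.1056, 0.0513]
eef_rot: [0.539, -0.458, 0.538, 0.458]
ft_force: [-0.3, -0.5, -0.8]
finger_gap: -0.0003
```

```bash
python3 - <<'E'
from h import *
p,R,s=tool(); b=np.load('base.npy'); c=np.array([*b[:2],0]); C=R.T@(c-p)*1e3; print(p,s['ft_force'],'axis in tool',C,'yaw',np.arctan2(R[1,2],R[0,2]),'goal',b[2]+np.pi/2)
snap('side','d3'); crop('d3',270,150,430,290,5,'d3c'); snap('scene','s3'); crop('s3',245,125,345,215,7,'s3c')
snap('wrist','w3'); crop('w3',170,0,490,300,2.5,'w3c')
E
```

```text
[0.52606659 0.10559577 0.05130932] [-0.29544163 -0.51306363 -0.821298  ] axis in tool [51.31161031 30.5717513  18.17152874] yaw 1.4100771771332679 goal 1.4825771204900442
```

View pics/d3c.png

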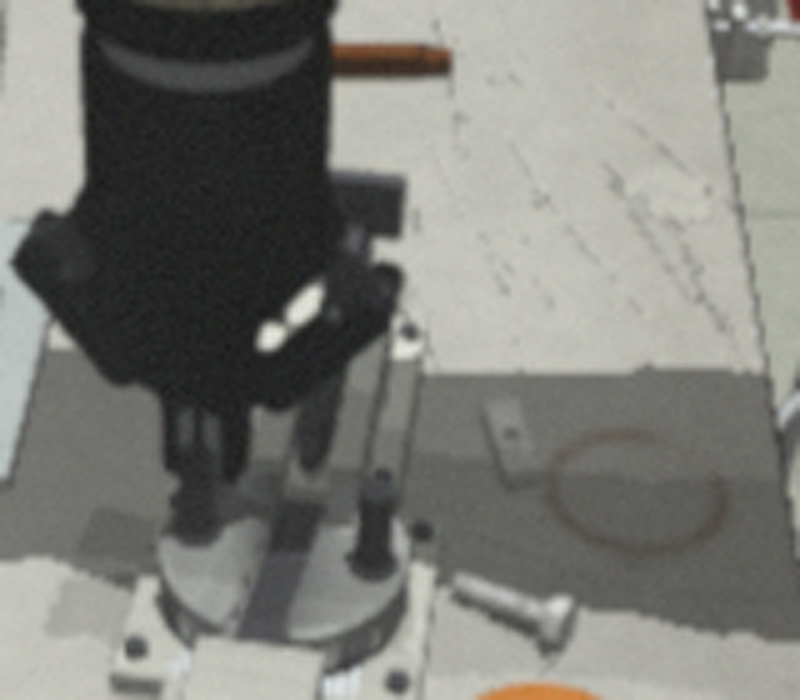

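View pics/s3c.png

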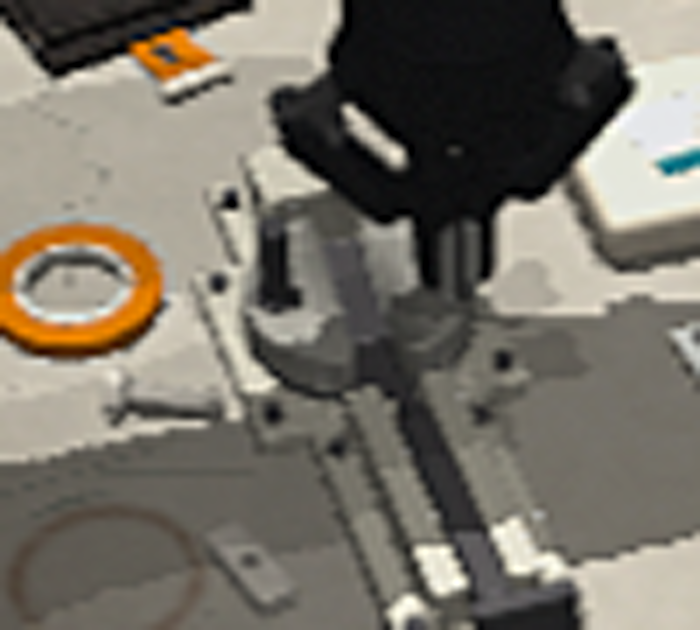

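View pics/w3.png

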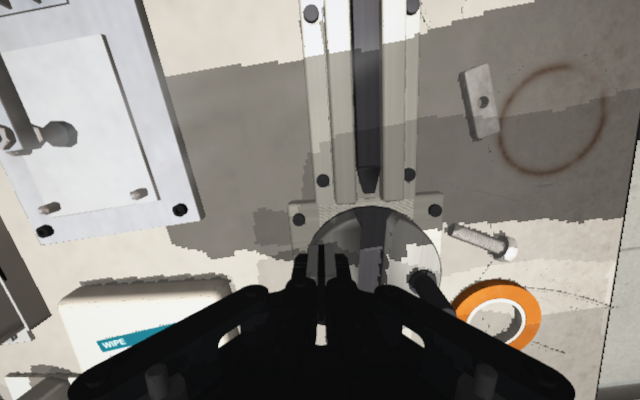

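Call:
apply_moves:
  moves:
    - [[0,-0.6,1.1],[-0.035,0,0],0]
    - [[0,-1.2,2.2],[-0.07,0,0],0]
    - [[0,-1.2,3],[-0.07,0,0],0]
    - [[0,-1.2,3],[-0.07,0,0],0]
    - [[0,-1.2,3],[-0.07,0,0],0]

```text
clock: 6.4
ee_pos: [0.5278, 0.1084, 0.0514]
eef_rot: [0.522, -0.477, 0.522, 0.477]
ft_force: [-0.7, -1.4, 0.7]
finger_gap: -0.0
```

```bash
python3 - <<'E'
from h import *
p,R,s=tool(); b=np.load('base.npy'); c=np.array([*b[:2],0]); C=R.T@(c-p)*1e3; print(p,s['ft_force'],'axis in tool',C,'yaw',np.arctan2(R[1,2],R[0,2]),'goal',b[2]+np.pi/2)
snap('wrist','w4'); crop('w4',240,130,480,310,3.3,'w4c')
E
```

```text
[0.52782182 0.1084087  0.05136825] [-0.65005339 -1.39726223  0.68532776] axis in tool [51.36091151 30.69648059 17.37102673] yaw 1.4820948034184036 goal 1.4825771204900442
```

View pics/w4c.png

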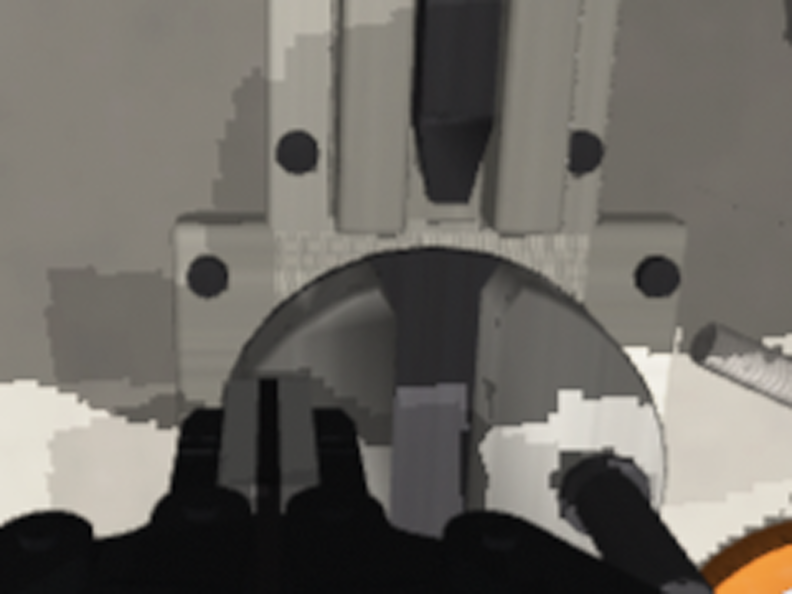

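Call:
apply_moves:
  moves:
    - [[0,0,-8],[0,0,0],0]
    - [[0,0,-15],[0,0,0],0]
    - [[-50,0,-15],[0,0,0],0]
    - [[-100,10,0],[0,0,0],0]
    - [[-150,20,60],[0,0,0],0]
    - [[-150,31,80],[0,0,0],0]
    - [[-150,31,80],[0,0,0],0]
    - [[-150,31,80],[0,0,0],0]

```text
clock: 7.45
ee_pos: [0.5038, 0.1901, 0.2007]
eef_rot: [0.521, -0.477, 0.522, 0.477]
ft_force: [-0.2, -0.7, -0.4]
finger_gap: 0.0
```

```bash
python3 - <<'E'
from h import *
p,R,s=tool(); b=np.load('base.npy'); c=np.array([*b[:2],0]); C=R.T@(c-p)*1e3; print(p,'axis in tool',C,'yaw',np.arctan2(R[1,2],R[0,2]))
snap('wrist','w5'); crop('w5',200,0,460,280,2.1,'w5c')
E
```

```text
[0.50379097 0.19012244 0.20067912] axis in tool [200.69798939  -0.63557274 -61.82207348] yaw 1.482105700367823
```

View pics/w5.png

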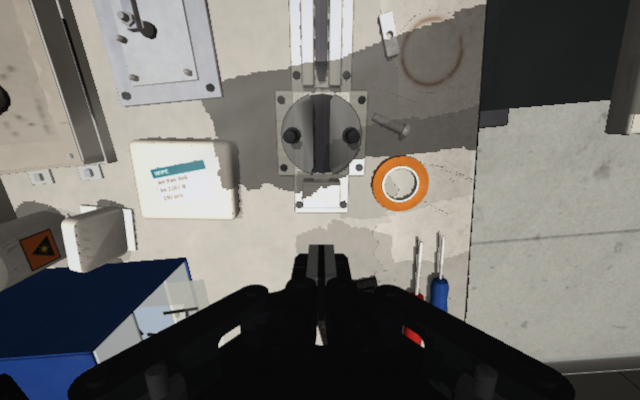

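```bash
python3 - <<'E'
from h import *
crop('w5',260,80,400,200,5.7,'w5d')
E
```

```text
(no output)
```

View pics/w5d.png

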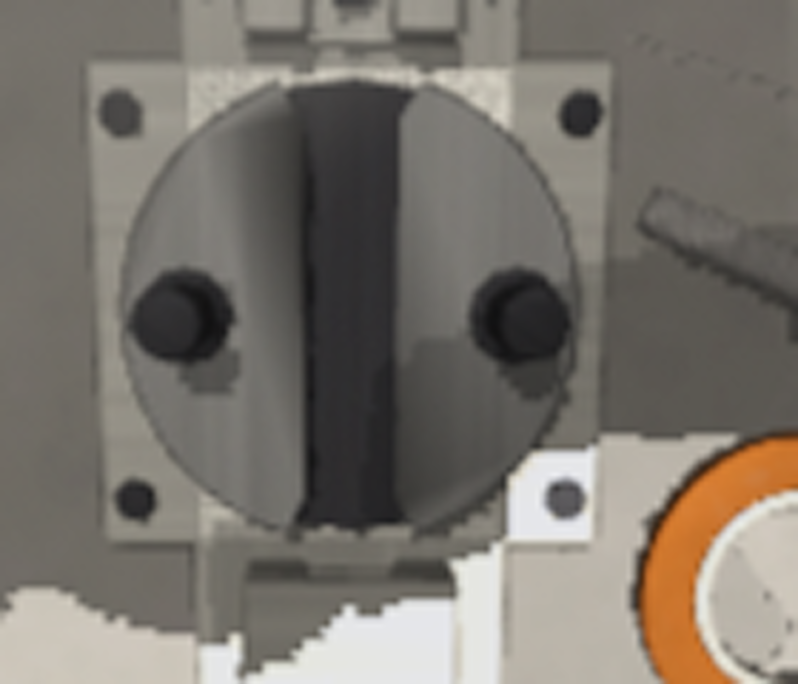

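Call:
apply_moves:
  moves:
    - [[0,-1,-60],[0,0,0],0]
    - [[0,-1,-120],[0,0,0],0]
    - [[0,-1,-180],[0,0,0],0]
    - [[0,-1,-240],[0,0,0],0]
    - [[0,-1,-285],[0,0,0],0]
    - [[50,-1,-285],[0,0,0],0]
    - [[100,-1,-285],[0,0,0],0]
    - [[140,-1,-285],[0,0,0],0]
    - [[140,-1,-285],[0,0,0],0]
    - [[140,-1,-285],[0,0,0],0]

```text
clock: 8.75
ee_pos: [0.4801, -0.094, 0.0627]
eef_rot: [0.522, -0.478, 0.522, 0.477]
ft_force: [-0.0, 0.2, 0.5]
finger_gap: -0.0001
```

```bash
python3 - <<'E'
from h import *
p,R,s=tool(); b=np.load('base.npy'); c=np.array([*b[:2],0]); C=R.T@(c-p)*1e3; print(p,'axis in tool',C,'yaw',np.arctan2(R[1,2],R[0,2]))
snap('scene','s6'); crop('s6',255,145,355,235,7,'s6c')
E
```

```text
[ 0.48009995 -0.09395848  0.06269332] axis in tool [ 62.61250005   1.30070827 223.19964339] yaw 1.4813778230015817
```

View pics/s6c.png

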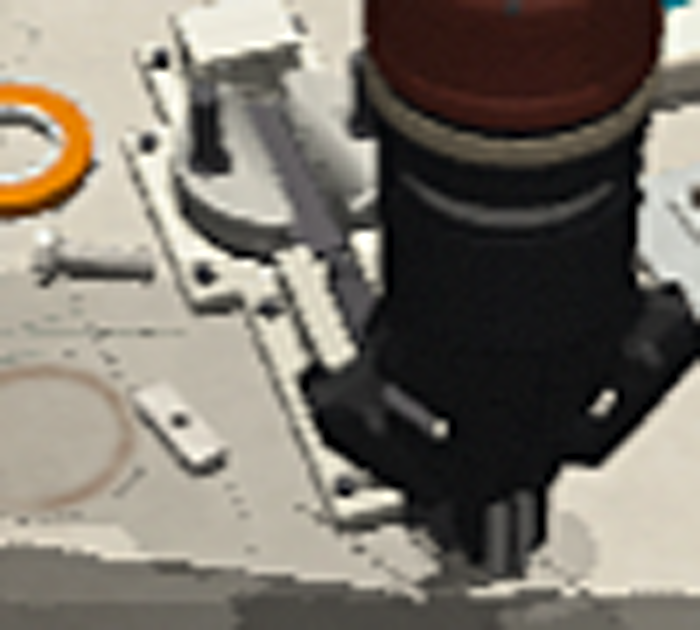

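Call:
apply_moves:
  moves:
    - [[10,1,0],[0,0,0],0]
    - [[16,1,0],[0,0,0],0]
    - [[16,1,5],[0,0,0],0]
    - [[16,1,12],[0,0,0],0]
    - [[16,1,18],[0,0,0],0]
    - [[16,1,23],[0,0,0],0]
    - [[16,1,28],[0,0,0],0]
    - [[16,1,33],[0,0,0],0]
    - [[16,1,39],[0,0,0],0]
    - [[16,1,45],[0,0,0],0]
    - [[16,1,51],[0,0,0],0]
    - [[16,1,57],[0,0,0],0]
    - [[16,1,63],[0,0,0],0]
    - [[16,1,69],[0,0,0],0]
    - [[16,1,75],[0,0,0],0]
    - [[16,1,80],[0,0,0],0]
    - [[16,1,85],[0,0,0],0]
    - [[16,1,85],[0,0,0],0]

```text
clock: 11.05
ee_pos: [0.486, -0.0077, 0.045]
eef_rot: [0.522, -0.477, 0.521, 0.478]
ft_force: [-0.6, 0.3, 0.6]
finger_gap: -0.0001
```

```bash
python3 - <<'E'
from h import *
p,R,s=tool(); b=np.load('base.npy'); c=np.array([*b[:2],0]); C=R.T@(c-p)*1e3; print(p,'axis in tool',C,'yaw',np.arctan2(R[1,2],R[0,2]))
snap('side','d7'); crop('d7',270,150,430,290,5,'d7c')
snap('wrist','w7')
E
```

```text
[ 0.4859846  -0.00773481  0.04501755] axis in tool [ 45.14923534  -0.82947198 136.72807356] yaw 1.4828547153747076
```

View pics/d7c.png

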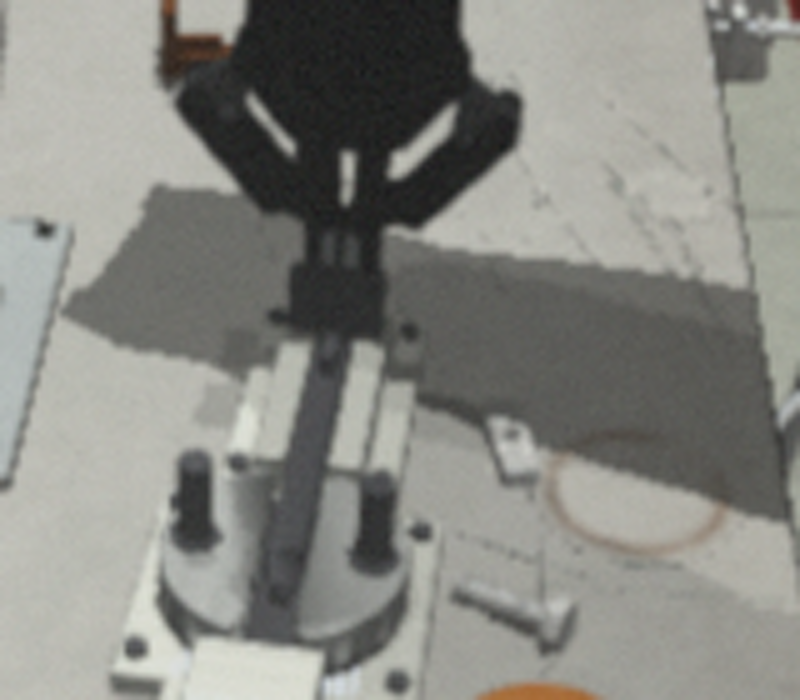

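View pics/w7.png

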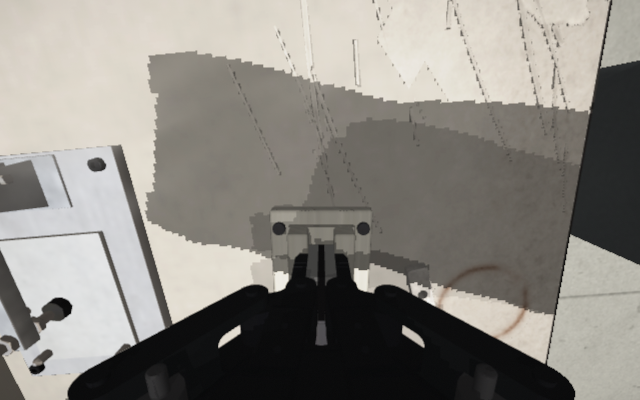

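Call:
apply_moves:
  moves:
    - [[-1,0,5],[0,0,0],0]
    - [[-1,-0.5,10],[0,0,0],0]
    - [[-1,-0.5,15],[0,0,0],0]
    - [[-1,-0.5,20],[0,0,0],0]
    - [[-1,-0.5,25],[0,0,0],0]
    - [[-1,-0.5,30],[0,0,0],0]
    - [[-1,-0.5,35],[0,0,0],0]
    - [[-1,-0.5,39],[0,0,0],0]
    - [[-1,-0.5,43],[0,0,0],0]
    - [[-1,-0.5,46],[0,0,0],0]
    - [[-1,-0.5,49],[0,0,0],0]
    - [[-1,-0.5,51],[0,0,0],0]
    - [[-1,-0.5,53],[0,0,0],0]
    - [[-1,-0.5,54],[0,0,0],0]
    - [[-1,-0.5,54],[0,0,0],0]

```text
clock: 13.02
ee_pos: [0.4915, 0.0454, 0.0463]
eef_rot: [0.522, -0.477, 0.522, 0.477]
ft_force: [-0.1, 0.1, 0.5]
finger_gap: -0.0001
```

Call:
apply_moves:
  moves:
    - [[0,0,1],[0,0,0],0]
    - [[0,0,1.5],[0,0,0],0]
    - [[0,0,1.5],[0,0,0],0]

```text
clock: 13.4
ee_pos: [0.4917, 0.0468, 0.0464]
eef_rot: [0.522, -0.477, 0.522, 0.477]
ft_force: [-0.1, -0.7, 0.3]
finger_gap: -0.0002
```

Call:
apply_moves:
  moves:
    - [[0,0,1],[0,0,0],0]
    - [[0,0,1.5],[0,0,0],0]
    - [[0,0,1.5],[0,0,0],0]

```text
clock: 13.78
ee_pos: [0.4918, 0.0484, 0.0463]
eef_rot: [0.522, -0.477, 0.522, 0.477]
ft_force: [0.3, -1.9, 0.4]
finger_gap: 0.0001
```

```bash
python3 - <<'E'
from h import *
p,R,s=tool(); b=np.load('base.npy'); c=np.array([*b[:2],0]); C=R.T@(c-p)*1e3; print(p,'axis in tool',C,s['ft_force'])
E
```

```text
[0.49176393 0.04837649 0.04632486] axis in tool [4.63368404e+01 7.10083279e-02 8.03626192e+01] [ 0.31309148 -1.91462542  0.36119253]
```

Continue in small steps until the force rises against the keeper's end.

Call:
apply_moves:
  moves:
    - [[0,0,1],[0,0,0],0]
    - [[0,0,1],[0,0,0],0]
    - [[0,0,1],[0,0,0],0]

```text
clock: 14.15
ee_pos: [0.4919, 0.0494, 0.0463]
eef_rot: [0.522, -0.477, 0.522, 0.477]
ft_force: [-0.1, -1.8, 0.5]
finger_gap: -0.0003
```

Call:
apply_moves:
  moves:
    - [[0,0,1],[0,0,0],0]
    - [[0,0,1],[0,0,0],0]
    - [[0,0,1],[0,0,0],0]

```text
clock: 14.52
ee_pos: [0.4919, 0.0496, 0.0464]
eef_rot: [0.521, -0.478, 0.522, 0.477]
ft_force: [-0.4, -6.0, 0.9]
finger_gap: -0.0002
```

Call:
apply_moves:
  moves:
    - [[0,0,1],[0,0,0],0]
    - [[0,0,1],[0,0,0],0]
    - [[0,0,1],[0,0,0],0]

```text
clock: 14.9
ee_pos: [0.4921, 0.0497, 0.0464]
eef_rot: [0.521, -0.478, 0.523, 0.476]
ft_force: [-1.3, -10.3, 1.6]
finger_gap: 0.0002
```

Call:
apply_moves:
  moves:
    - [[0,0,-5],[0,0,0],0]
    - [[0,0,-20],[0,0,0],0]
    - [[-40,0,-30],[0,0,0],0]
    - [[-90,0,-30],[0,0,0],0]
    - [[-150,0,20],[0,0,0],0]
    - [[-150,0,80],[0,0,0],0]
    - [[-150,0,140],[0,0,0],0]
    - [[-150,0,140],[0,0,0],0]
    - [[-150,0,140],[0,0,0],0]

```text
clock: 16.02
ee_pos: [0.5043, 0.1904, 0.196]
eef_rot: [0.521, -0.478, 0.522, 0.478]
ft_force: [0.1, -0.8, -0.1]
finger_gap: -0.0001
```

```bash
python3 - <<'E'
from h import *
p,R,s=tool(); b=np.load('base.npy'); print(p,s['ft_force'])
c=snap('wrist','w8'); crop('w8',240,0,420,220,3,'w8c')
for Y in(-68,):
  for X in(-18,18): print(pr(c,[*(np.array([[np.cos(b[2]),-np.sin(b[2])],[np.sin(b[2]),np.cos(b[2])]])@[X/1e3,Y/1e3]+b[:2]),.057])*3-[720,0])
snap('side','d8'); crop('d8',270,150,430,320,4,'d8c')
E
```

```text
[0.50426585 0.19039384 0.19602406] [ 0.13198856 -0.78876475 -0.09371294]
[308.73252032 161.30911627]
[182.40296284 161.15362976]
```

View pics/w8c.png

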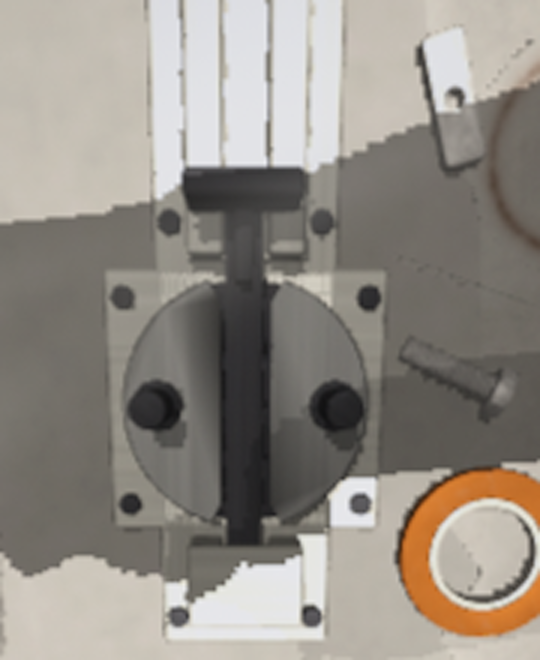

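View pics/d8c.png

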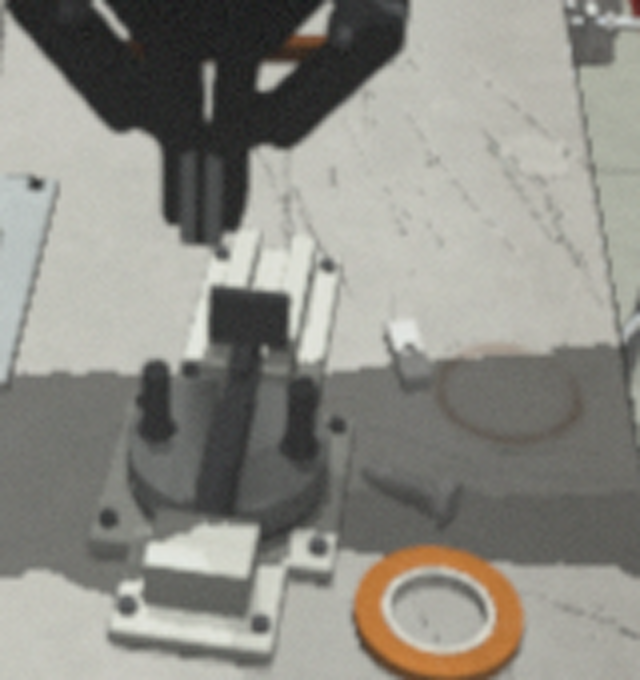

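```bash
python3 -c "
from h import *
print(bot.job_done())"
```

```text
the job is handed in; nothing more can be done
None
```

The spindle is locked and the job is handed in. I turned the disc about 1.37 rad anticlockwise by pushing one of its pins. I then pushed the bar by its end plate through the slot until the nose stopped in the keeper.

**Disc:** The last pictures show the slot in line with the bar, with both pins level to within about 0.01 rad of the base's axis.

**Bar home:** The bar stopped moving and the push force rose from about 2 N to about 10 N. The tool was then within about 1 mm of where the given sizes put it for a bar fully home. The bar lies straight and looks flat in the slot.

**Disagreement:** In the last wrist picture the end plate's rear edge sits about 2 mm further in than I predicted. That is about the size of the camera calibration error.

**Rest of the scene:** The bolt, tape roll and nut plate look undisturbed in the pictures, and the arm never went down to them. The arm finished raised and clear, at about 16 s on the clock when handed in.

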